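# Ease the screw press by one turn

## Robot

A 6-joint arm with a two-finger parallel gripper is mounted at the origin on the work surface. World frame = base frame: x ahead of the robot, y to its left, z up, the work surface at z = 0. Lengths are in m, angles in rad, forces in N, time in s.
With the tool pointing down it reaches from about 0.375 to 0.9 m from the base axis. Payload 3.1 kg.
Tool frame: the origin (TCP) lies at the very end of the fingers, on their centre line; the grasp point (between the pads) lies 19 mm behind it; z points along the fingers, y is the line along which they close (so a half turn about z gives the same grasp; the last joint's range is limited). The gripper opens to 85 mm and grips with 20 to 120 N. Pads are 22 mm wide; open, the fingers measure 114 mm over their backs; the gripper's body (76 mm by 85 mm) begins 54 mm behind the grasp point. The pads swing forward as they close: fully open they stand 13 mm farther back than shut.
Start: joints at [-1.335, 0.527, 1.433, -0, 1.181, -0.178], TCP at [0.251, -0.572, 0.231] pointing down, gripper open.
Joint ranges: [-3.08, 3.08], [-0.75, 2.2], [0.22, 2.44], [-1.43, 4.57], [0, 2.65], [-2.85, 2.85]. Speed limits (rad/s): [2.79, 2.79, 3.14, 3.14, 3.14, 3.14].

## Interface

Orientations are given as a unit quaternion [w, x, y, z].
In Python, from plant import ctrl gives the robot as it stands.
- The arm moves only by the tool step_arm, never from a script. Its argument "rows" is a list of rows, each a list of 4 numbers: the shift along the tool's x, y, z in cm, then the turn about the tool's z in degrees. A call has 1 to 8 rows; each row is the pose to reach, as a shift and turn from the pose commanded when the call began, along the tool's axes at that moment; what a row does not reach only later rows make up. A row lasts 1/12 s, in which the tool goes at most 41.7 mm and 7.16 degrees, less where a joint would pass 70% of its speed; a pose out of reach is approached as far as the arm can. A call with a gripper value outside its range is refused whole. "gripper" is the closure in counts, from 0 (fully open) to 255 (shut), set as the call begins (left out, the last holds). The fingers move at their own pace and stop on an object; the grip force is fixed at half the most. Time passes only in rows, so rows that repeat a pose let the fingers close. It gives the time, the measured TCP pose, the force, the opening and the grip force at its end, in the units of the state.
- ctrl.observe(): the state, without advancing time (a new reading comes with each control period).
- ctrl.grab_frame(name): name is "scene" or "top"; returns the picture (400x640x3 uint8, red, green, blue); there is no depth.
- ctrl.camera_params(name): a dict with "fx", "fy", "cx", "cy" (pixels), "D" ([k1, k2, p1, p2, k3] as OpenCV has them; the pictures are not rectified), "R" (3x3) and "t" (3): a world point X has camera coordinates R X + t. Camera axes: x right, y down, z forward; pixel columns grow to the right and rows downward; lengths in m; the calibration is good to about 2 mm. A picture is of the moment at which its call begins. camera_params takes no time and is no camera call.
- ctrl.job_done(): hands the job in; it is judged then, once.
The state is a dict: "time_s": time; "q": joint angles; "joint_velocities": joint speeds; "effort": joint torques, N m; "ee_pos": TCP position; "tcp_rot": TCP orientation; "contact_force": force on the tool from outside, world axes, zero at the start; "torque": the same for the moment, N m; "opening": finger opening in m; "finger_force": force on a finger pad.
Only numpy, scipy, OpenCV 4.12 (cv2) and the standard library are available. Lean on these libraries where they do the work, as an engineer would, in place of code of your own. Each camera call takes 0.05 s, during which the arm holds its last target. There are 200 camera calls.

## Task

The mounted crest cards have been pressed long enough: ease the screw press on the bench by exactly one full turn of its hand wheel, anticlockwise seen from above, so that the handle ends where it began. Push the wheel round by the upright wooden handle with your fingertips or the outside of the fingers, without gripping it, then come clear. Leave the pack in the press and everything else on the bench where it is.

Things in the scene. Friction and masses are not known exactly. Their poses are not given: they have to be found in the camera images.
- press: The screw press (nipping press), fixed to the bench: grey-enamelled iron bed 290 x 320 mm, 35 mm high; two steel columns 28 mm across at 132 mm either side of the screw (along its own y) with cap nuts up to 200 mm; iron crosshead 52 mm wide between them, top at 183 mm. The hand wheel lies level on top, on the vertical screw. Origin: on the screw axis at bench height; z up, y along the crosshead.
- wheel (a joint): Turn of the hand wheel about the vertical screw, rad; grows anticlockwise seen from above, which lifts wheel, screw and platen together 6 mm per turn. It begins anywhere from -1.3 to 1.3; a stop at -1.7 (tightened), free to 25 upwards. Stiff enough (about 0.35 N m, 4 N at the handle, a little more when turned fast) to stay where it is left.
- wheel_hub (a point): Centre of the hand wheel, on the screw axis in the mid-plane of the rim, 225 mm above the bench (1 mm more or less with the start). Axes turn with the wheel: its -x points along the spoke that carries the handle, z up. Rim circle of 90 mm radius made of 18 mm round iron (outer diameter 198 mm), three spokes 15 mm thick; hub 52 mm across, its nut up to 28 mm above this point.
- handle_mid (a point): Middle of the upright handle, on the handle's axis: 90 mm from the screw axis, 40 mm above the mid-plane of the rim (31 mm above the rim's top). It goes round with the wheel.
- grip: The handle itself: an upright brown turned hardwood grip, barrel-shaped, 27 mm across at its thickest, 50 mm tall, standing on a 28 mm iron boss on the rim at the end of one spoke; it spins freely on its own pin. Origin at its foot, 24.5 mm below handle_mid; top 25.5 mm above it. The robot pushes against its side.
- pack: The pack held in the press, loose on the bed: two plywood boards 235 x 185 mm with mounted cards between and felt on top, 50 mm thick in all. Origin at the centre of its underside. Leave it.
- paperweight: Brass paperweight bar 160 x 18 x 14 mm with a small knob, on the bench close by the press's right (-y of the press). Origin at the centre of its underside, long along its x. Leave it.
- folder: Bone folder, a flat ivory-coloured strip 150 x 24 x 5 mm on the bench at the press's left (+y of the press). Origin at the centre of its underside. Leave it.
- dish: Small white porcelain pigment dish, 84 mm across, 26 mm high, on the bench beyond the paperweight at the press's right (-y of the press). Origin at the centre of its underside. Leave it.
- brush_jar: Blue ceramic jar 80 mm across, 95 mm high, with brushes standing in it up to 220 mm, behind the left of the press. Origin at the centre of its underside. Leave it.
- inkstone: Black inkstone 145 x 90 x 24 mm with a well, on the bench to the right. Origin at the centre of its underside. Leave it.
- dropper: Round white porcelain water dropper, 64 mm across, 42 mm high, on the bench to the right. Origin at the centre of its underside. Leave it.
- brush_rest: Dark wooden brush rest 30 x 110 x 19 mm with two brushes lying across it (210 mm long), on the bench to the left. Origin at the centre of its underside. Leave it.

How it is judged:
By the outcome, as a careful person would: the job done as asked, in the order asked, and still so for the second after the job is handed in, with the robot touching nothing.
It also fails if it takes over 58 s, if anything falls off the work surface, if the arm or the gripper's body presses on something with over 40 N, if the wrist force passes 120 N, or if a joint passes its speed limit or range.

## Working session

There is one attempt and no reset: what is moved stays moved. The work goes in short steps, Python scripts to look and compute and a tool call to move; the robot and the scene stay as the last step left them, time stands still between calls to the robot, and variables do not carry over. Pictures are saved under pics/ and viewed, at most 10 in all, crops included, and the job is handed in when it is done.

Besides the shell and the picture viewer there is one more tool, called after "Emit:" as name([rows], argument=value, ...), one row to a line, values as JSON. step_arm: Moves the arm, as the interface text tells. Its arguments: {"type":"object","properties":{"rows":{"type":"array"},"gripper":{"type":"number"}},"required":["rows"]}

```bash
mkdir -p pics; python3 - <<'E'
from plant import ctrl
import cv2
for n in("scene","top"):
    cv2.imwrite(f"pics/{n}0.png",ctrl.grab_frame(n)[:,:,::-1])
    p=ctrl.camera_params(n);print(n,p)
s=ctrl.observe();print(s)
E
```

```text
scene {'fx': 492.6290573873769, 'fy': 492.6290573873769, 'cx': 315.2374149048803, 'cy': 196.9647012476108, 'D': array([0.02897434, 0.        , 0.        , 0.        , 0.        ]), 'R': array([[-0.8244823 ,  0.56585169, -0.00638747],
       [ 0.4632092 ,  0.66835571, -0.58201193],
       [-0.32506333, -0.48281727, -0.81315516]]), 't': array([ 0.51738399, -0.13939265,  1.81729911])}
top {'fx': 510.01339113827873, 'fy': 510.01339113827873, 'cx': 331.5601082540851, 'cy': 202.30196824044435, 'D': array([0.04679735, 0.        , 0.        , 0.        , 0.        ]), 'R': array([[-0.02143848, -0.9997678 ,  0.00217638],
       [-0.99777301,  0.02125807, -0.06322273],
       [ 0.06316178, -0.00352693, -0.99799707]]), 't': array([-0.01705024,  0.60479526,  2.14191114])}
{'time_s': 0.1, 'q': array([-1.33546143e+00,  5.28374865e-01,  1.43380730e+00, -2.16842826e-07,
        1.18143003e+00, -1.78523581e-01]), 'joint_velocities': array([ 0.00158504, -0.00144251, -0.00196143,  0.00189403,  0.00045508,
        0.00127314]), 'effort': array([-1.88347694e-04, -4.43304920e+01, -1.78586125e+01, -2.26395791e-04,
        3.90158864e-03, -1.31349549e-05]), 'ee_pos': array([ 0.25119547, -0.57156758,  0.23041993]), 'tcp_rot': array([-1.00935832e-03,  9.78665925e-01,  2.05455560e-01, -2.87795078e-05]), 'contact_force': array([-0.44362663,  0.01460636,  0.3765118 ]), 'torque': array([-0.02415537,  0.02908019, -0.02047064]), 'finger_force': 0.0, 'opening': 0.08557631208878919}
```

View pics/scene0.png

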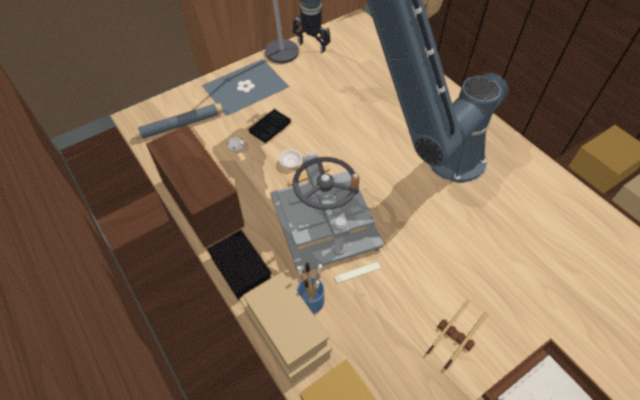

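View pics/top0.png

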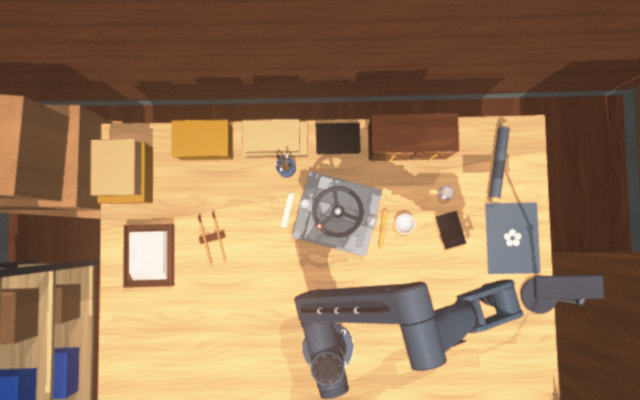

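The scene picture shows the wheel around (325,183) with its brown handle near (354,183). In the top picture the hub is near (338,211) and the handle near (320,226). Next I measure both with rays.

```bash
cat >h.py <<'E'
import numpy as np,cv2
from plant import ctrl
def ray(n,uv):
    p=ctrl.camera_params(n);K=np.array([[p['fx'],0,p['cx']],[0,p['fy'],p['cy']],[0,0,1]])
    x=cv2.undistortPoints(np.array([[uv]],float),K,p['D'])[0,0]
    return -p['R'].T@p['t'],p['R'].T@np.array([x[0],x[1],1])
def plane(n,uv,z):
    c,d=ray(n,uv);return c+d*(z-c[2])/d[2]
def tri(a,b):
    (c1,d1),(c2,d2)=ray("scene",a),ray("top",b)
    s=np.linalg.lstsq(np.c_[d1,-d2],c2-c1,rcond=None)[0]
    return (c1+s[0]*d1+c2+s[1]*d2)/2,np.linalg.norm(c1+s[0]*d1-c2-s[1]*d2)
def brown(n,box,img=None):
    x0,y0,x1,y1=box;im=ctrl.grab_frame(n) if img is None else img
    c=im[y0:y1,x0:x1].astype(int);m=((c[...,0]-c[...,2]>45)&(c[...,0]<215)).astype(np.uint8)
    k,l,st,ce=cv2.connectedComponentsWithStats(m)
    return [(st[i,4],ce[i]+[x0,y0]) for i in range(1,k) if st[i,4]>4]
E
python3 - <<'E'
from h import *
S=cv2.imread("pics/scene0.png")[:,:,::-1];T=cv2.imread("pics/top0.png")[:,:,::-1]
print(brown("scene",(340,165,372,205),S));print(brown("top",(305,212,332,240),T))
a=cv2.resize(S[140:230,270:385],None,fx=5,fy=5,interpolation=2)[:,:,::-1]
b=cv2.resize(T[170:260,285:390],None,fx=5,fy=5,interpolation=2)[:,:,::-1]
cv2.imwrite("pics/c1.png",cv2.resize(np.hstack([a,b]),None,fx=.7,fy=.7))
# dark wheel ring in top
c=T[180:245,300:378].astype(int).sum(2)
m=(c<190).astype(np.uint8);k,l,st,ce=cv2.connectedComponentsWithStats(m);i=1+st[1:,4].argmax()
pts=np.argwhere(l==i)[:,::-1].astype(np.float32);h=cv2.convexHull(pts)
e=cv2.fitEllipse(h);print(st[i],e, plane("top",(e[0][0]+300,e[0][1]+180),.225))
E
```

```text
[(np.int32(16), array([342.5625, 168.0625])), (np.int32(354), array([361.87853107, 186.21186441])), (np.int32(8), array([369.75, 180.5 ]))]
[(np.int32(33), array([319.06060606, 225.78787879]))]Traceback (most recent call last):
  File "<stdin>", line 9, in <module>
ValueError: attempt to get argmax of an empty sequence
```

View pics/c1.png

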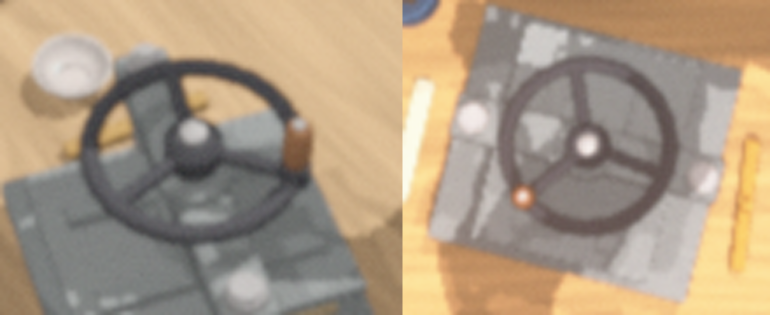

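The crop shows, in the top view, the nut at (337.7,211.4), ring centre at (338,211.7), and handle top at (319.1,226). In the scene view the nut is at (325.1,177.4) and the handle at (354.9,181.4). The cap nuts are near (304.9,203.4) and (371.4,221.1).

```bash
python3 - <<'E'
from h import *
print(tri((325.1,177.4),(337.7,211.4)),plane("top",(337.7,211.4),.253),plane("top",(338,211.7),.225))
h=plane("top",(338,211.7),.225)
g=plane("top",(319.1,226),.288);print(g,tri((354.9,180),(319.1,226)),plane("scene",(354.9,181.4),.265))
d=(g-h)[:2];print(np.hypot(*d),np.degrees(np.arctan2(d[1],d[0])))
print(plane("top",(304.9,203.4),.2),plane("top",(371.4,221.1),.2))
s=ctrl.observe();from scipy.spatial.transform import Rotation as R
print(R.from_quat(s['tcp_rot'][[1,2,3,0]]).as_matrix().round(3))
E
```

```text
(array([ 0.55491223, -0.05160105,  0.24283224]), np.float64(0.0003943316207557885)) [ 0.55460635 -0.05157102  0.253     ] [ 0.55469674 -0.05311927  0.225     ]
[0.50047978 0.01892304 0.288     ] (array([0.50037397, 0.01982866, 0.26612012]), np.float64(0.0012921648607240688)) [0.5024027  0.02368447 0.265     ]
0.09016414298051909 126.96405794423994
[0.59078262 0.07419157 0.2       ] [ 0.51664165 -0.18200304  0.2       ]
[[ 0.916  0.402 -0.   ]
 [ 0.402 -0.916  0.002]
 [ 0.    -0.002 -1.   ]]
```

Emit:
step_arm([
  [0,0,-6,0],
  [0,0,-10,0],
  [0,0,-13,0],
  [3,-3,-13,0],
  [6,-5,-13,0],
  [9,-8,-13,0],
  [12,-10.5,-13,0],
  [15,-13,-13,0],
], gripper=255)

```text
time_s: 0.77
ee_pos: [0.3365, -0.3907, 0.361]
tcp_rot: [-0.0, 0.979, 0.205, -0.0]
contact_force: [0.6, 0.0, -0.3]
opening: 0.0001
finger_force: 0.0
```

Emit:
step_arm([
  [3,-2.6,0,0],
  [6,-5.2,0,0],
  [9,-7.8,0,0],
  [12,-10.4,0,0],
  [15,-13,0,0],
  [18,-15.5,0,0],
  [21,-18,0,0],
  [24,-20.5,0,0],
])

```text
time_s: 1.43
ee_pos: [0.4739, -0.1067, 0.3611]
tcp_rot: [-0.0, 0.979, 0.205, -0.0]
contact_force: [0.2, 0.2, 0.7]
opening: 0.0001
finger_force: 0.0
```

```bash
cat >>h.py <<'E'
C=np.array([.5545,-.0527])
def cm(targets):
    "shift in tool axes (cm) to world targets"
    from scipy.spatial.transform import Rotation as R
    s=ctrl.observe();r=R.from_quat(s['tcp_rot'][[1,2,3,0]])
    print(s['time_s'],s['ee_pos'].round(4),s['contact_force'].round(1),s['opening'])
    print((100*r.inv().apply(np.array(targets)-s['ee_pos'])).round(1).tolist())
def circ(a,r=.094,z=.258):
    a=np.radians(a);return np.array([C[0]+r*np.cos(a),C[1]+r*np.sin(a),z])
E
python3 -c "
from h import *
cm([circ(95,z=.36),circ(95)])"
```

```text
1.4333 [ 0.4739 -0.1067  0.3611] [0.2 0.2 0.7] 0.00011269471084983478
[[12.6, -10.6, 0.1], [12.6, -10.6, 10.3]]
```

Emit:
step_arm([
  [3,-2.5,0,0],
  [6,-5,0,0],
  [9,-7.5,0,0],
  [11.5,-9.5,0,0],
  [12.6,-10.6,0,0],
  [12.6,-10.6,0,0],
  [12.6,-10.6,2,0],
  [12.6,-10.6,4,0],
])

```text
time_s: 2.1
ee_pos: [0.5469, 0.0388, 0.3217]
tcp_rot: [0.001, 0.979, 0.206, 0.001]
contact_force: [-1.2, -0.6, -0.8]
opening: 0.0002
finger_force: 0.0
```

Emit:
step_arm([
  [0,0,2,0],
  [0,0,4,0],
  [0,0,5.5,0],
  [0,0,6.3,0],
  [0,0,6.3,0],
])

```text
time_s: 2.52
ee_pos: [0.5447, 0.0383, 0.2563]
tcp_rot: [-0.001, 0.979, 0.205, -0.002]
contact_force: [-0.1, 0.8, 0.3]
opening: 0.0001
finger_force: 0.0
```

```bash
python3 - <<'E'
from h import *
T=ctrl.grab_frame("top");S=ctrl.grab_frame("scene")
a=cv2.resize(S[110:230,260:400],None,fx=2.8,fy=2.8);b=cv2.resize(T[160:280,270:410],None,fx=2.8,fy=2.8)
cv2.imwrite("pics/c2.png",np.hstack([a,b])[:,:,::-1])
cm([circ(a) for a in range(101,144,6)])
E
```

```text
2.6167 [0.5466 0.0384 0.2586] [0.2 0.4 0.1] -0.0001819226668045689
[[-0.9, -0.5, 0.1], [-1.8, -0.7, 0.1], [-2.8, -0.7, 0.1], [-3.8, -0.7, 0.1], [-4.8, -0.6, 0.1], [-5.7, -0.3, 0.1], [-6.7, 0.0, 0.1], [-7.5, 0.5, 0.1]]
```

View pics/c2.png

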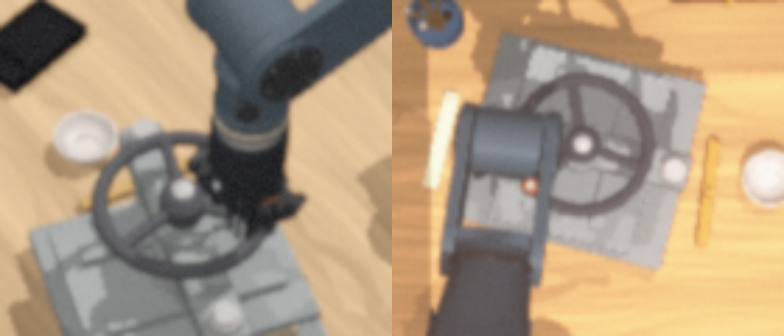

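The fingers stand down behind the handle. In the top view the handle is still at about (319.6,226.4), so it hasn't moved. Now I push.

Emit:
step_arm([
  [-0.9,-0.5,0,0],
  [-1.8,-0.7,0,0],
  [-2.8,-0.7,0,0],
  [-3.8,-0.7,0,0],
  [-4.8,-0.6,0,0],
  [-5.7,-0.3,0,0],
  [-6.7,0.0,0,0],
  [-7.5,0.5,0,0],
])

```text
time_s: 3.28
ee_pos: [0.4801, 0.0052, 0.2596]
tcp_rot: [-0.001, 0.979, 0.205, 0.003]
contact_force: [3.4, 4.9, 0.9]
opening: 0.0
finger_force: 3.0
```

```bash
python3 - <<'E'
from h import *
T=ctrl.grab_frame("top");S=ctrl.grab_frame("scene")
a=cv2.resize(S[110:230,260:400],None,fx=2.8,fy=2.8);b=cv2.resize(T[160:280,270:410],None,fx=2.8,fy=2.8)
cv2.imwrite("pics/c3.png",np.hstack([a,b])[:,:,::-1])
cm([circ(a,z=.259) for a in range(149,206,8)])
E
```

```text
3.3833 [0.4787 0.0038 0.2592] [ 0.7  1.  -0.1] 5.1586164956107087e-05
[[-0.8, 0.5, 0.0], [-1.8, 1.4, 0.0], [-2.7, 2.3, 0.0], [-3.4, 3.4, 0.0], [-4.0, 4.6, 0.0], [-4.4, 5.8, 0.0], [-4.7, 7.1, 0.0], [-4.7, 8.4, 0.0]]
```

View pics/c3.png

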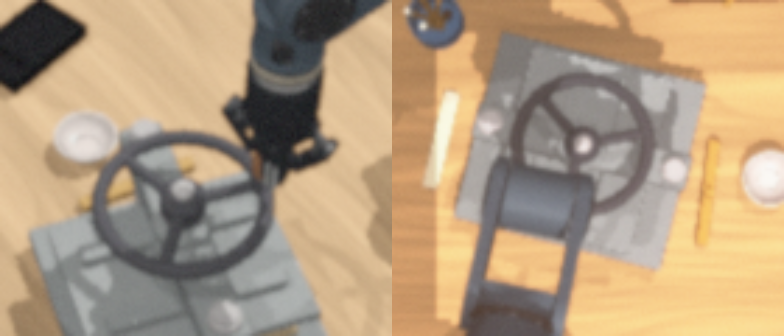

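The wheel is turning: the spokes have moved and the handle sits ahead of the fingers at about (256,165) in the left half. I carry on.

Emit:
step_arm([
  [-0.8,0.5,0,0],
  [-1.8,1.4,0,0],
  [-2.7,2.3,0,0],
  [-3.4,3.4,0,0],
  [-4.0,4.6,0,0],
  [-4.4,5.8,0,0],
  [-4.7,7.1,0,0],
  [-4.7,8.4,0,0],
])

```text
time_s: 4.05
ee_pos: [0.4676, -0.0899, 0.2585]
tcp_rot: [-0.002, 0.979, 0.205, -0.002]
contact_force: [-3.6, 5.5, 5.3]
opening: -0.0005
finger_force: 3.2
```

```bash
python3 -c "
from h import *
cm([circ(a,z=.260) for a in range(213,270,8)])"
```

```text
4.05 [ 0.4676 -0.0899  0.2585] [-3.6  5.5  5.3] -0.0004813794213789893
[[0.2, 1.6, -0.2], [0.5, 2.9, -0.2], [1.0, 4.1, -0.2], [1.6, 5.2, -0.2], [2.4, 6.3, -0.2], [3.3, 7.2, -0.2], [4.4, 8.0, -0.2], [5.5, 8.6, -0.2]]
```

Emit:
step_arm([
  [0.2,1.5,0,0],
  [0.5,2.8,0,0],
  [1.0,4.0,-0.1,0],
  [1.6,5.2,-0.1,0],
  [2.4,6.3,-0.1,0],
  [3.3,7.2,-0.1,0],
  [4.4,8.0,-0.1,0],
  [5.5,8.6,-0.1,0],
])

```text
time_s: 4.72
ee_pos: [0.5527, -0.1492, 0.2591]
tcp_rot: [-0.0, 0.979, 0.205, -0.004]
contact_force: [-5.7, -2.3, 2.4]
opening: 0.0
finger_force: 3.0
```

```bash
python3 -c "
from h import *
cm([circ(a,z=.261) for a in range(277,334,8)])"
```

```text
4.7167 [ 0.5527 -0.1492  0.2591] [-5.7 -2.3  2.4] 1.0375100612227701e-05
[[1.3, 0.2, -0.2], [2.6, 0.5, -0.2], [3.9, 0.6, -0.2], [5.2, 0.6, -0.2], [6.5, 0.3, -0.2], [7.8, -0.1, -0.2], [8.9, -0.7, -0.3], [10.0, -1.5, -0.3]]
```

Emit:
step_arm([
  [1.3,0.2,0,0],
  [2.6,0.5,0,0],
  [3.9,0.6,-0.1,0],
  [5.2,0.6,-0.1,0],
  [6.5,0.3,-0.1,0],
  [7.8,-0.1,-0.1,0],
  [8.9,-0.7,-0.1,0],
  [10.0,-1.5,-0.1,0],
])

```text
time_s: 5.38
ee_pos: [0.6393, -0.0967, 0.2602]
tcp_rot: [0.002, 0.979, 0.205, -0.003]
contact_force: [-3.1, -6.1, 1.7]
opening: 0.0004
finger_force: 3.3
```

```bash
python3 - <<'E'
from h import *
T=ctrl.grab_frame("top");S=ctrl.grab_frame("scene")
a=cv2.resize(S[110:230,260:400],None,fx=2.8,fy=2.8);b=cv2.resize(T[160:280,270:410],None,fx=2.8,fy=2.8)
cv2.imwrite("pics/c4.png",np.hstack([a,b])[:,:,::-1])
cm([circ(a,z=.262) for a in range(341,398,8)])
E
```

```text
5.4833 [ 0.6409 -0.0934  0.2602] [ 0.2  0.5 -0.3] -8.753562440984294e-05
[[0.6, -0.8, -0.2], [1.5, -1.8, -0.2], [2.1, -3.0, -0.2], [2.6, -4.2, -0.2], [3.0, -5.4, -0.2], [3.1, -6.7, -0.2], [3.1, -8.1, -0.2], [2.9, -9.4, -0.2]]
```

View pics/c4.png

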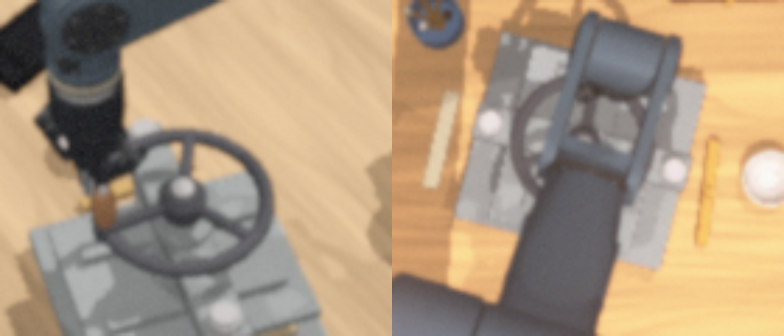

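The handle is now on the far side at (104,210) in the left half, still ahead of the fingers and nothing else disturbed. I carry on.

Emit:
step_arm([
  [0.6,-0.8,-0.1,0],
  [1.5,-1.8,-0.1,0],
  [2.1,-3.0,-0.1,0],
  [2.6,-4.2,-0.1,0],
  [3.0,-5.4,-0.1,0],
  [3.1,-6.7,-0.1,0],
  [3.1,-8.1,-0.1,0],
  [2.9,-9.4,-0.1,0],
])

```text
time_s: 6.15
ee_pos: [0.631, 0.0012, 0.2617]
tcp_rot: [0.003, 0.979, 0.205, 0.001]
contact_force: [3.9, -4.8, -1.4]
opening: 0.0005
finger_force: 3.1
```

```bash
python3 -c "
from h import *
cm([circ(a,z=.263) for a in range(405,462,8)])"
```

```text
6.15 [0.631  0.0012 0.2617] [ 3.9 -4.8 -1.4] 0.0005202445855219301
[[-0.4, -1.5, -0.1], [-1.0, -2.7, -0.2], [-1.7, -3.8, -0.2], [-2.6, -4.8, -0.2], [-3.6, -5.7, -0.2], [-4.7, -6.4, -0.2], [-5.8, -6.9, -0.2], [-7.1, -7.3, -0.2]]
```

Emit:
step_arm([
  [-0.4,-1.4,0,0],
  [-1.0,-2.7,-0.1,0],
  [-1.7,-3.8,-0.1,0],
  [-2.6,-4.8,-0.1,0],
  [-3.6,-5.7,-0.1,0],
  [-4.7,-6.4,-0.1,0],
  [-5.3,-6.7,-0.1,0],
  [-5.3,-6.7,-0.1,0],
])

```text
time_s: 6.82
ee_pos: [0.5536, 0.0439, 0.2631]
tcp_rot: [-0.0, 0.979, 0.205, 0.001]
contact_force: [1.7, 0.4, 0.8]
opening: 0.0001
finger_force: 0.4
```

```bash
python3 - <<'E'
from h import *
T=ctrl.grab_frame("top");S=ctrl.grab_frame("scene")
cv2.imwrite("pics/t5.png",T[:,:,::-1]);cv2.imwrite("pics/s5.png",S[:,:,::-1])
a=cv2.resize(S[110:230,260:400],None,fx=2.8,fy=2.8);b=cv2.resize(T[160:280,270:410],None,fx=2.8,fy=2.8)
cv2.imwrite("pics/c5.png",np.hstack([a,b])[:,:,::-1])
cm([circ(a,z=.263) for a in (454,458,462,466,470)])
p=ctrl.observe()['ee_pos'][:2]-C;print(np.degrees(np.arctan2(p[1],p[0])),np.hypot(*p))
print(brown("top",(305,205,345,240),T))
E
```

```text
6.9167 [0.5538 0.0434 0.2625] [ 0.7  0.2 -0.4] -0.00018594414523274394
[[-0.6, -0.0, -0.0], [-1.3, -0.2, -0.0], [-1.9, -0.4, -0.0], [-2.5, -0.5, -0.0], [-3.2, -0.6, -0.0]]
90.39170305330428 0.0960849124010448
[]
```

View pics/c5.png

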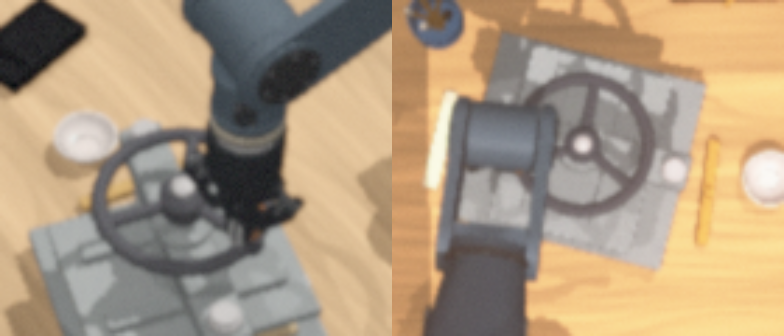

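The spokes in the top view sit about 17° short of their first pose. The handle is near the fingers at (256,237) in the left half. I push about 12°, back off, and measure.

Emit:
step_arm([
  [-0.6,0,0,0],
  [-1.3,-0.2,0,0],
  [-1.9,-0.4,0,0],
  [-1.9,-0.4,0,0],
  [-0.9,-0.2,0,0],
  [-0.4,0,0,0],
  [-0.4,0,0,0],
])

```text
time_s: 7.5
ee_pos: [0.5518, 0.0417, 0.2618]
tcp_rot: [0.0, 0.979, 0.205, -0.0]
contact_force: [-0.1, 0.6, -0.0]
opening: 0.0001
finger_force: 0.0
```

```bash
python3 - <<'E'
from h import *
T=ctrl.grab_frame("top");cv2.imwrite("pics/t6.png",T[:,:,::-1])
b=brown("top",(305,205,345,240),T);print(b)
for n,uv in b:
    g=plane("top",uv,.293)[:2]-C;print(np.degrees(np.arctan2(g[1],g[0])),np.hypot(*g))
g=plane("top",(319.06,225.79),.288)[:2]-C;print(np.degrees(np.arctan2(g[1],g[0])),np.hypot(*g))
cm([circ(a,z=.263) for a in (462,466,470,472)])
E
```

```text
[(np.int32(19), array([316.73684211, 223.73684211]))]
119.65408532385892 0.09212911528002249
126.57487549039574 0.08935056350828346
7.55 [0.551  0.0418 0.2617] [-0.3 -0.1  0.4] -0.00011365400070453293
[[-1.6, -0.4, -0.1], [-2.2, -0.5, -0.1], [-2.9, -0.6, -0.1], [-3.2, -0.6, -0.1]]
```

Emit:
step_arm([
  [-1.2,-0.3,0,0],
  [-2.0,-0.5,0,0],
  [-2.5,-0.5,0,0],
  [-2.5,-0.5,0,0],
  [-1.5,-0.3,0,0],
  [0,0,0,0],
  [0,0,-3,0],
  [0,0,-6,0],
])

```text
time_s: 8.22
ee_pos: [0.5501, 0.042, 0.3209]
tcp_rot: [-0.001, 0.979, 0.205, -0.003]
contact_force: [0.8, -0.4, 0.1]
opening: -0.0001
finger_force: 0.0
```

Emit:
step_arm([
  [0,0,-3,0],
  [0,0,-4,0],
  [3,-2,-4,0],
  [6,-5,-4,0],
  [8,-8,-4,0],
  [10,-11,-4,0],
  [11,-14,-4,0],
  [11,-14,-4,0],
])

```text
time_s: 8.88
ee_pos: [0.594, 0.2201, 0.361]
tcp_rot: [-0.001, 0.978, 0.208, -0.001]
contact_force: [0.6, 0.3, 0.7]
opening: 0.0
finger_force: 0.0
```

```bash
python3 - <<'E'
from h import *
T=ctrl.grab_frame("top");cv2.imwrite("pics/t7.png",T[:,:,::-1]);S=ctrl.grab_frame("scene")
b=brown("top",(305,205,345,240),T);print(b)
for n,uv in b:
    g=plane("top",uv,.294)[:2]-C;print(np.degrees(np.arctan2(g[1],g[0])),np.hypot(*g))
T0=cv2.imread("pics/top0.png")[:,:,::-1]
f=lambda I:cv2.resize(I[170:260,285:390],None,fx=3.7,fy=3.7,interpolation=2)
cv2.imwrite("pics/c7.png",np.hstack([f(T0),f(T)])[:,:,::-1])
print(ctrl.observe()['ee_pos'])
E
```

```text
[(np.int32(29), array([318.55172414, 225.06896552]))]
124.59327947562096 0.08921785928107023
[0.59451984 0.21539998 0.36123894]
```

View pics/c7.png

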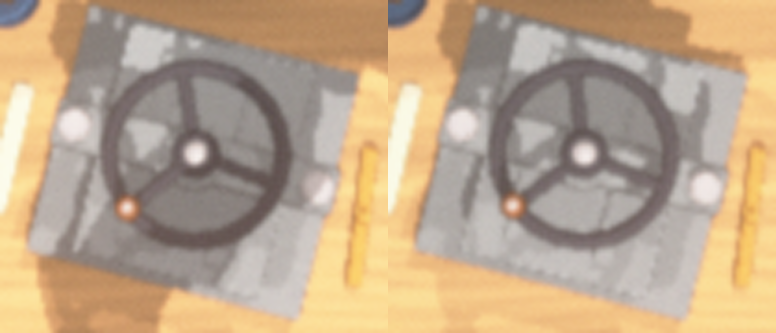

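The right half (now) nearly matches the left half (start). The handle sits at (513,205) against (127,207), about 2° short. I check this with the spoke angles.

```bash
python3 - <<'E'
from h import *
from scipy.ndimage import gaussian_filter1d as G
def an(I,c=(337.8,211.6)):
    P=cv2.warpPolar(I.astype(np.float32).sum(2),(60,720),c,30,cv2.WARP_POLAR_LINEAR)[:,24:42]
    f=P.mean(1);f=f-G(f,40,mode='wrap');f=G(f,4,mode='wrap');o=[]
    for a0 in (22,143,262):
        i=np.arange(2*a0-36,2*a0+37);w=np.clip(-f[i%720]-.4*-f[i%720].min(),0,None);o.append((w*i).sum()/w.sum()/2)
    return np.round(o,2)
for n in("top0","t7"):print(an(cv2.imread(f"pics/{n}.png")))
T=np.mean([ctrl.grab_frame("top").astype(float) for _ in range(4)],0)
print(an(T),brown("top",(305,205,345,240),T))
cm([circ(a,z=.263) for a in (448,464,467,468,470,471)])
E
```

```text
[ 19.71 145.28 259.66]
[ 21.19 145.1  261.98]
[ 21.23 145.19 262.03] [(np.int32(29), array([318.55172414, 225.06896552]))]
9.1833 [0.5952 0.2129 0.3621] [ 0.1 -0.6  0.1] -0.00018490352634413967
[[-10.3, 14.2, 9.9], [-12.8, 13.4, 9.9], [-13.3, 13.4, 9.9], [-13.4, 13.4, 9.9], [-13.8, 13.3, 9.9], [-13.9, 13.3, 9.9]]
```

The wheel is about 1.5° short. I go back for a gentle nudge.

Emit:
step_arm([
  [0,4,0,0],
  [-1,7,0,0],
  [-3,9,0,0],
  [-6,11,0,0],
  [-8,13,0,0],
  [-10,14.2,0,0],
  [-10,14.2,0,0],
  [-10,14.2,3,0],
])

```text
time_s: 9.85
ee_pos: [0.5641, 0.0415, 0.3383]
tcp_rot: [0.002, 0.979, 0.203, 0.007]
contact_force: [1.8, -0.2, 0.9]
opening: 0.0002
finger_force: 0.0
```

Emit:
step_arm([
  [0,0,3,0],
  [0,0,5.5,0],
  [0,0,6.9,0],
  [0,0,6.9,0],
  [0,0,6.9,0],
  [0,0,6.9,0],
])

```text
time_s: 10.35
ee_pos: [0.5617, 0.0439, 0.2646]
tcp_rot: [0.0, 0.979, 0.205, 0.001]
contact_force: [0.5, -0.5, 1.0]
opening: -0.0002
finger_force: 0.0
```

```bash
python3 -c "
from h import *
cm([[.526,.0363,.263],[.524,.035,.263]])
for i in range(4): ctrl.grab_frame('top');cm([[.524,.035,.263]])"
```

```text
10.35 [0.5617 0.0439 0.2646] [ 0.5 -0.5  1. ] -0.00016321463834371246
[[-3.6, -0.7, 0.1], [-3.8, -0.7, 0.1]]
10.4 [0.5619 0.0439 0.2649] [ 0.8  0.7 -0.2] 2.6808230728498547e-05
[[-3.8, -0.7, 0.2]]
10.45 [0.5618 0.044  0.265 ] [-0.   0.3  0.9] -6.23041725215976e-05
[[-3.8, -0.7, 0.2]]
10.5 [0.5616 0.044  0.2649] [-0.9 -0.6 -0.6] 0.00013339208698255712
[[-3.8, -0.7, 0.2]]
10.55 [0.5614 0.0441 0.2647] [ 0.8  0.1 -1.5] 0.00022850412065889667
[[-3.8, -0.7, 0.2]]
```

Emit:
step_arm([
  [-1.2,-0.3,0,0],
  [-2.4,-0.5,0,0],
  [-3.2,-0.6,0,0],
  [-3.6,-0.7,0,0],
  [-3.8,-0.7,0,0],
  [-3.8,-0.7,0,0],
  [-2.4,-0.4,0,0],
  [-0.5,0,0,0],
])

```text
time_s: 11.22
ee_pos: [0.555, 0.042, 0.2635]
tcp_rot: [0.0, 0.979, 0.205, -0.001]
contact_force: [-0.2, -1.1, 0.3]
opening: -0.0002
finger_force: 0.0
```

Emit:
step_arm([
  [0.5,0,0,0],
  [0.5,0,-3,0],
  [0.5,0,-6,0],
  [0.5,0,-9,0],
  [0.5,0,-10,0],
  [3,-3,-10,0],
  [6,-6,-10,0],
  [8,-9,-10,0],
])

```text
time_s: 11.88
ee_pos: [0.5938, 0.1573, 0.3631]
tcp_rot: [0.0, 0.979, 0.204, 0.0]
contact_force: [0.4, -0.5, 0.1]
opening: -0.0
finger_force: 0.0
```

Emit:
step_arm([
  [1,-3,0,0],
  [2,-6,0,0],
  [2,-6,0,0],
  [2,-6,0,0],
])

```text
time_s: 12.22
ee_pos: [0.5862, 0.221, 0.3622]
tcp_rot: [0.0, 0.978, 0.207, -0.001]
contact_force: [-0.2, 0.7, -0.1]
opening: 0.0001
finger_force: 0.0
```

```bash
python3 - <<'E'
from h import *
from scipy.ndimage import gaussian_filter1d as G
def an(I,c=(337.8,211.6)):
    P=cv2.warpPolar(I.astype(np.float32).sum(2),(60,720),c,30,cv2.WARP_POLAR_LINEAR)[:,24:42]
    f=P.mean(1);f=f-G(f,40,mode='wrap');f=G(f,4,mode='wrap');o=[]
    for a0 in (22,143,262):
        i=np.arange(2*a0-36,2*a0+37);w=np.clip(-f[i%720]-.4*-f[i%720].min(),0,None);o.append((w*i).sum()/w.sum()/2)
    return np.round(o,2)
T=ctrl.grab_frame("top");b=brown("top",(305,205,345,240),T);print(an(T),b)
g=plane("top",b[0][1],.294)[:2]-C;print(np.degrees(np.arctan2(g[1],g[0])),np.hypot(*g))
S=ctrl.grab_frame("scene")
cv2.imwrite("pics/f.png",np.hstack([cv2.resize(S[100:320,200:420],(390,390)),cv2.resize(T[120:340,240:460],(390,390))])[:,:,::-1])
s=ctrl.observe();print(s['ee_pos'],s['contact_force'])
E
```

```text
[ 20.66 144.74 261.25] [(np.int32(29), array([318.68965517, 225.34482759]))]
125.31249496110765 0.08940582730806765
[0.58682819 0.21895522 0.36263361] [0.21445233 0.02893506 0.00229483]
```

View pics/f.png

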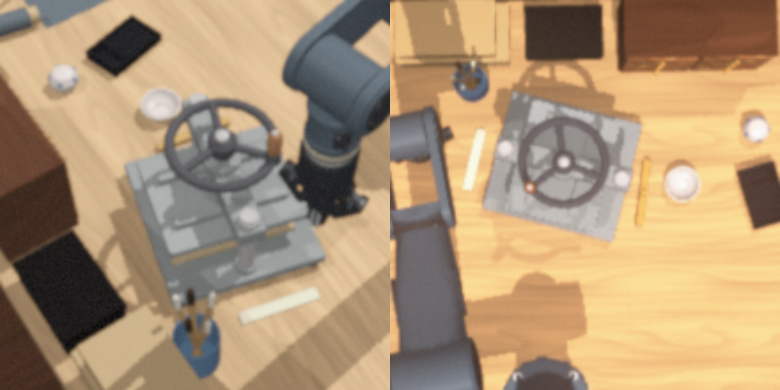

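The wheel is back within about 1° of its start. Everything else is in place and the arm is clear, so I hand in.

```bash
python3 -c "
from plant import ctrl
print(ctrl.job_done())"
```

```text
the job is handed in; nothing more can be done
None
```

I pushed the wheel one full turn anticlockwise with closed fingers, the handle measuring within about 1° of where it began, and handed the job in with the arm clear and everything else where it was.

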